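# Close the parts case and build the column

## Robot

A 7-joint arm with a two-finger parallel gripper is mounted at the origin on the work surface. World frame = base frame: x ahead of the robot, y to its left, z up, the work surface at z = 0. Lengths are in m, angles in rad, forces in N, time in s.
With the tool pointing down it reaches from about 0.4 to 0.85 m from the base axis. Payload 10.4 kg.
Tool frame: the origin (TCP) lies midway between the tips of the shut fingers; the grasp point (between the pads) lies 19 mm behind it; z points along the fingers, y is the direction in which the jaws open and shut (so a half turn about z gives the same grasp; the last joint's range is limited). The gripper opens to 85 mm and grips with 20 to 120 N. Pads are 22 mm wide; open, the fingers measure 114 mm over their backs; the gripper's body (76 mm by 85 mm) begins 54 mm behind the grasp point. The pads swing forward as they close: fully open they stand 13 mm farther back than shut.
Start: joints at [1.202, 0.332, -0.065, 1.46, 0.022, 1.35, -0.088], TCP at [0.212, -0.588, 0.231] pointing down, gripper open.
Joint ranges: [-2.6, 2.6], [-0.5, 2.12], [-1.47, 1.34], [0.16, 2.42], [-1.27, 4.41], [0.06, 2.06], [-2.6, 2.6]. Speed limits (rad/s): [2.22, 2.22, 2.79, 2.79, 3.14, 3.14, 3.14].

## Interface

Orientations are given as a unit quaternion [x, y, z, w].
In Python, from workcell import manip, camera, camera_info, workorder, nets gives the robot as it stands.
- The arm moves only by the tool apply_moves, never from a script. Its argument "commands" is a list of rows, each a list of 5 numbers: the shift along the tool's x, y, z in m, then the turn about the tool's z in degrees, then the gripper command: -1 is fully open, 1 is shut, values between are in proportion. A call has 1 to 5 rows; each row shifts and turns the pose as measured when the row begins, along the tool's axes as they then stand; what a row does not reach is not made up. A row lasts 1/12 s, in which the tool goes at most 41.7 mm and 7.16 degrees, less where a joint would pass 70% of its speed; a pose out of reach is approached as far as the arm can. A call is refused whole if a number of a shift passes 0.0417 or a number of a turn 7.16, either way. A call with a gripper value outside its range is refused whole. The fingers move at their own pace and stop on an object; "squeeze" is the grip in N (left out, the last holds). Time passes only in rows, so rows that do not move let the fingers close. It gives the time, the measured TCP pose, the force and the opening at its end, in the units of the state.
- manip.get_obs(): the state, without advancing time (a new reading comes with each control period).
- camera(name): name is "scene" or "top"; returns (picture, depth): 480x640x3 uint8, red, green, blue; 480x640 float32, m along the optical axis (not along the pixel's ray), 0 where there is no reading.
- camera_info(name): a dict with "camera_matrix" (3x3 intrinsics, pixels), "xyz" and "rotation" of the camera in the world. Camera axes: x right, y down, z forward; pixel columns grow to the right and rows downward; lengths in m; the calibration is good to about 2 mm. A picture is of the moment at which its call begins. camera_info takes no time and is no camera call.
- workorder.hand_in(): hands the job in, once; it reports no verdict.
Trained networks look in the newest picture that a camera, given by its name, has taken for a name from the list of things; names that differ only in an ending like _2 or _b are one class to them, and where a whole thing is asked for, a point or a joint stands for the part that bears it (a point fixed in the world has none). Each returns a list of dicts, best first, with "conf" (0 to 1); they miss things now and then, are a little off and sometimes report something else, mostly with a low value. They report only what shows in the picture. A call takes as long as a camera call.
- nets.look_for(camera, thing): "rect" ([left, top, width, height] in pixels, round what is visible of it).
- nets.place_of(camera, thing): "xy" ([column, row] in pixels: a listed point, or the origin of a listed thing).
The state is a dict: "clock": time; "joint_pos": joint angles; "joint_velocities": joint speeds; "tau": joint torques, N m; "position": TCP position; "ee_rot": TCP orientation; "ft_force": force on the tool from outside, world axes, zero at the start; "torque": the same for the moment, N m; "grip_width": opening from 0.0 (shut) to 1.0 (fully open).
Only numpy, scipy, OpenCV 4.12 (cv2) and the standard library are available. Lean on these libraries where they do the work, as an engineer would, in place of code of your own. Each camera call takes 0.05 s, during which the arm holds its last target. There are 200 camera calls.

## Task

Take the long parts case out of its yellow bin, push its pulled-out black slip cap fully home (the steel bench stop is there to push against) and stack it squarely on the closed case on the plywood board; then stack the short, already closed case from the other bin centred and square on top. All caps must face the same way and be shut. Set the cases down gently, keep the column on its board, and do not disturb the other things on the bench.

Things in the scene. Friction and masses are not known exactly. Their poses are not given: they have to be found in the camera images.
- long: the longer case, lying flat: grey body 110 mm long, then black slip cap 50 mm long; both 56 wide, 40 high; 160 mm closed. Origin: centre of the closed case's underside; x runs from the closed end (-80 mm) to the cap (+80 mm closed). The cap starts pulled out, showing a thinner neck. Starts in a yellow bin, cap inside, about 50 mm of its closed end out of the bin's open front.
- short: the shorter case, lying flat: grey body 90 mm long, then black slip cap 42 mm long; both 56 wide, 40 high; 132 mm closed. Origin: centre of the closed case's underside; x runs from the closed end (-66 mm) to the cap (+66 mm closed). Its cap is already home. Starts in a yellow bin, cap inside, about 50 mm of its closed end out of the bin's open front.
- long_cap (a joint): how far the long case's cap stands out, m: 0 = fully home, up to 0.03; it starts at 0.016 to 0.026. A stiff detent holds it where it is: about 7 N along the case moves it, so the case slides along the bench unless its closed end is against something.
- short_cap (a joint): the same for the short case's cap, which starts at 0, fully home, and must still be home at the end
- long_end (a point): centre of the outer end face of the long case's cap (moves with the cap), 20 mm above the case's underside
- short_end (a point): the same for the short case's cap
- base: the closed case already on the plywood board, the first of the column: same shape as the long case when closed (160 x 56 x 40 mm), its cap does not move, loose, 0.45 kg. Origin: centre of its underside (8 mm above the bench); x points to its black cap.
- board: plywood board fixed to the bench under the column, 190 x 90 mm, 8 mm thick. Origin: centre of its underside.
- stop: steel bench stop fixed to the bench, to push cases against: a channel 64 mm wide, open towards its +x and above. Origin: on the bench, on the channel's centre line, 100 mm in front (+x) of the upright stop face (36 mm high). Two cheeks, 30 mm high and 14 mm thick with rounded ends, flank the channel for 52 mm from the stop face.
- bin_a: open-topped, open-fronted yellow bin fixed to the bench, outside 160 mm deep (x), 92 mm wide (y), 52 mm high; walls 6 mm, floor 4 mm. Origin: centre of its underside; its open front is at x = -80 mm. It holds the long or the short case (which one varies); beside the case there is only about 12 mm to each wall.
- bin_b: the same, the other bin
- spray_front: white spray can, 54 mm across, 179 mm tall, near the robot in the middle; a bystander, loose, to be left alone; origin at the centre of its underside
- spray_back: grey spray can with a black cap, 54 mm across, 179 mm tall, behind the gap between the two bins; a bystander, loose, to be left alone; origin at the centre of its underside
- pulley: steel belt pulley lying flat, 72 mm across, 44 mm high with its hub; a bystander, loose, to be left alone; origin at the centre of its underside
- tub: blue plastic bowl, 90 mm across, 45 mm high; a bystander, loose, to be left alone; origin at the centre of its underside
- driver: screwdriver lying flat, 150 mm long, nearest the robot; a bystander, loose, to be left alone; origin at its middle on the bench
- alternator: aluminium alternator housing, about 140 mm across its lugs, 106 mm high with its shaft; a bystander, loose, to be left alone; origin at the centre of its underside
- flask: white bottle, 60 mm across, 170 mm tall; a bystander, loose, to be left alone; origin at the centre of its underside

How it is judged:
At the end, for the whole second after the job is handed in: Both caps home (within 2.5 mm); long case flat on the base case, short case flat on the long one, each centred within 10 mm and square within 0.12 rad, caps facing as the base's; base case level, within 25 mm of the board's centre; all three at rest (value of joint each of long_cap, short_cap below 0.0025 m and x of long in the frame of base between -0.01 and 0.01 m and y of long in the frame of base between -0.01 and 0.01 m and z of long in the frame of base between 0.036 and 0.044 m and angle between the x axis of long and the x axis of base, either way round below 0.12 rad and x of long_end in the frame of base above 0.04 m and x of short in the frame of long between -0.01 and 0.01 m and y of short in the frame of long between -0.01 and 0.01 m and z of short in the frame of long between 0.036 and 0.044 m and angle between the x axis of short and the x axis of long, either way round below 0.12 rad and x of short_end in the frame of long above 0.04 m and horizontal distance between base and board below 0.025 m and angle between base's own z axis and vertical below 0.05 rad and linear speed of each of long, short, base below 0.02 m/s); the robot touches nothing.
It fails at once if a bystander was disturbed (moved more than 30 mm) (distance of any of spray_front, spray_back, pulley, tub, driver, alternator, flask from where it was at the start of the episode above 0.03 m).
It fails at once if a case was dropped (fell at over 0.5 m/s, not held) ((linear speed of long above 0.5 m/s and contact force between long and the fingers below 0.05 N) or (linear speed of short above 0.5 m/s and contact force between short and the fingers below 0.05 N)).
It also fails if it takes over 64 s, if anything falls off the work surface, if the arm or the gripper's body presses on something with over 40 N, if the wrist force passes 120 N, or if a joint passes its speed limit or range.

## Working session

There is one attempt and no reset: what is moved stays moved. The work goes in short steps, Python scripts to look and compute and a tool call to move; the robot and the scene stay as the last step left them, time stands still between calls to the robot, and variables do not carry over. Pictures are saved under pics/ and viewed, about 8 in all and at most 12, crops included, and the job is handed in when it is done.

Besides the shell and the picture viewer there is one more tool, called after ">>>" by a JSON object that holds its "name" and its "arguments". apply_moves: Moves the arm, as the interface text tells. Its arguments: {"type":"object","properties":{"commands":{"type":"array","items":{"type":"array","items":{"type":"number"}}},"squeeze":{"type":"number"}},"required":["commands"]}

```bash
mkdir -p pics; cat > h.py <<'E'
import numpy as np, cv2, json
from workcell import manip, camera, camera_info, workorder, nets
def world(name,u,v,z=None,d=None):
    i=camera_info(name);K=np.array(i["camera_matrix"]);R=np.array(i["rotation"]);t=np.array(i["xyz"])
    r=R@np.linalg.inv(K)@np.array([u,v,1.0])
    s=d if d is not None else (z-t[2])/r[2]
    return t+s*r
def cloud(name,dep):
    i=camera_info(name);K=np.array(i["camera_matrix"]);R=np.array(i["rotation"]);t=np.array(i["xyz"])
    v,u=np.mgrid[:480,:640]
    p=np.stack([(u-K[0,2])/K[0,0],(v-K[1,2])/K[1,1],np.ones_like(u)],-1)*dep[...,None]
    return p@R.T+t
E
python3 - <<'E'
from h import *
for n in("top","scene"):
    p,d=camera(n);cv2.imwrite(f"pics/{n}0.png",p[...,::-1]);np.save(n+"0.npy",d);np.save(n+"rgb0.npy",p)
    i=camera_info(n);print(n,np.round(i["xyz"],3),np.round(i["rotation"],3).tolist(),i["camera_matrix"])
for th in "long short base stop bin_a bin_b board long_end short_end".split():
    print(th,[(np.round(x["xy"]).tolist(),round(x["conf"],2)) for x in nets.place_of("top",th)[:3]])
o=manip.get_obs();print({k:np.round(o[k],3).tolist() for k in o})
E
```

```text
top [ 0.466 -0.005  1.144] [0.711, -0.702, 0.03, -0.031] [[454.49330597   0.         319.41819661]
 [  0.         454.49330597 244.64984423]
 [  0.           0.           1.        ]]
scene [ 0.957 -0.722  0.974] [0.902, 0.241, -0.096, -0.344] [[442.35242649   0.         316.95066873]
 [  0.         442.35242649 242.46830623]
 [  0.           0.           1.        ]]
long [([368.0, 244.0], 0.84)]
short [([265.0, 253.0], 0.9), ([259.0, 324.0], 0.74)]
base [([186.0, 305.0], 0.72)]
stop [([445.0, 305.0], 0.83)]
bin_a [([266.0, 228.0], 0.82), ([367.0, 224.0], 0.67)]
bin_b [([266.0, 228.0], 0.82), ([367.0, 224.0], 0.67)]
board [([191.0, 304.0], 0.89)]
long_end [([369.0, 202.0], 0.96)]
short_end [([262.0, 225.0], 0.81)]
{'clock': 0.55, 'joint_pos': [1.202, 0.332, -0.065, 1.46, 0.022, 1.35, -0.089], 'joint_velocities': [-0.001, 0.0, 0.0, 0.001, 0.0, -0.002, 0.0], 'tau': [-0.001, -62.486, 0.049, -39.163, 0.017, 0.002, -0.0], 'position': [0.212, -0.588, 0.231], 'ee_rot': [0.985, 0.172, 0.0, 0.0], 'ft_force': [-0.738, 0.307, -0.815], 'torque': [-0.007, -0.001, -0.015], 'grip_width': 1.001}
```

View pics/top0.png

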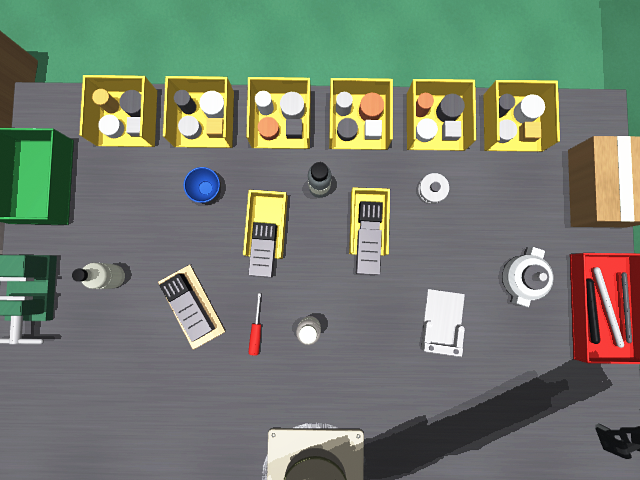

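View pics/scene0.png

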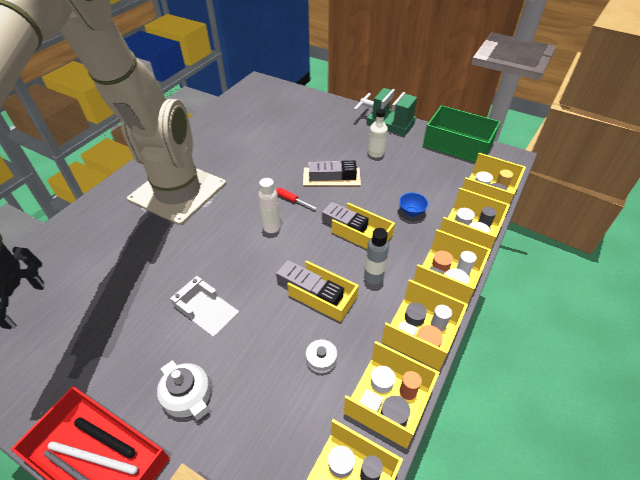

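```bash
sed -i 's/^import numpy.*/&\nfrom scipy.spatial.transform import Rotation as Ro/; s/R=np.array(i\["rotation"\])/R=Ro.from_quat(i["rotation"]).as_matrix()/' h.py
cat >> h.py <<'E'
def rect(P,m):
    (c,s,a)=cv2.minAreaRect((P[m][:,:2]*1000).astype(np.float32));b=cv2.boxPoints((c,s,a))
    e=[b[1]-b[0],b[2]-b[1]];L=max(e,key=np.linalg.norm);L=L*np.sign(L[0]+1e-9)
    return np.round(c,1).tolist(),np.round(s,1).tolist(),round(float(np.degrees(np.arctan2(L[1],L[0]))),1),int(m.sum()),round(float(np.median(P[m][:,2])),4)
def clean(m): return cv2.morphologyEx(m.astype(np.uint8),cv2.MORPH_OPEN,np.ones((3,3)))>0
E
python3 - <<'E'
from h import *
d=np.load("top0.npy");p=np.load("toprgb0.npy");P=cloud("top",d);z=P[...,2]
S=cv2.cvtColor(p,cv2.COLOR_RGB2HSV)[...,1]
v,u=np.mgrid[:480,:640]
def box(a,b,c,e):return (u>=a)&(u<=c)&(v>=b)&(v<=e)
print("bench z",np.median(z[380:400,100:200]))
for n,b,lo,hi in(("A",(240,185,290,280),.030,.048),("B",(350,185,392,280),.030,.048),("base",(150,260,230,350),.038,.058)):
    m=box(*b)&(z>lo)&(z<hi)&(S<110); print(n,rect(P,clean(m)))
    body=m&(p.min(-1)>90); print("  body",rect(P,clean(body)))
    print("  cap",rect(P,clean(m&(p.max(-1)<75))))
for n,b,lo,hi in(("binA",(240,185,292,280),.046,.06),("binB",(346,183,394,260),.046,.06)): print(n,rect(P,box(*b)&(z>lo)&(z<hi)&(S>120)))
m=box(150,260,230,350)&(z>.003)&(z<.014);print("board",rect(P,clean(m)))
m=box(415,280,475,365)&(z>.012)&(z<.05);print("stop",rect(P,clean(m)))
m=box(415,280,475,365)&(z>.033)&(z<.05);print("stopface",rect(P,m))
m=box(415,280,475,365)&(z>.0254)&(z<.033);print("cheeks",rect(P,clean(m)))
print("plate",rect(P,clean(box(415,280,475,365)&(p.min(-1)>170))))
E
python3 -c "
import cv2;i=cv2.imread('pics/top0.png')
a=cv2.resize(i[275:365,410:480],None,fx=5,fy=5);b=cv2.resize(i[180:290,240:395],None,fx=2.9,fy=2.9)
import numpy as np
h=450;b=cv2.resize(b,(440,h*1)) ;cv2.imwrite('pics/crop.png',np.hstack([a,b]))"
```

```text
bench z -0.0008549789544930464
A ([549.0, 135.8], [56.5, 130.2], -4.0, 1231, 0.0427)
  body ([540.7, 136.8], [55.7, 113.4], -4.0, 797, 0.0428)
  cap ([592.8, 132.9], [56.1, 38.9], 87.1, 128, 0.0426)
B ([580.9, -126.0], [56.0, 177.1], -2.5, 1602, 0.0424)
  body ([557.1, -125.2], [55.1, 129.4], -2.8, 1106, 0.0424)
  cap ([644.4, -126.9], [48.1, 49.3], -90.0, 253, 0.0424)
base ([408.3, 317.0], [161.0, 58.2], 32.1, 1591, 0.0468)
  body ([386.4, 303.9], [108.9, 56.6], 31.6, 993, 0.0468)
  cap ([454.1, 344.6], [49.3, 56.3], -57.8, 211, 0.0466)
binA ([612.7, 130.2], [92.5, 160.6], -3.6, 177, 0.0498)
binB ([622.6, -126.1], [92.3, 160.1], -1.5, 244, 0.0504)
board ([408.8, 311.6], [190.8, 90.5], 28.1, 795, 0.0069)
stop ([339.1, -307.3], [93.8, 71.6], 82.7, 676, 0.0316)
stopface ([337.2, -307.2], [92.5, 68.5], 81.9, 278, 0.0358)
cheeks ([347.4, -308.5], [93.2, 49.0], 85.5, 196, 0.029)
plate ([393.7, -183.8], [371.9, 149.6], 82.9, 2115, 0.0008)
```

View pics/crop.png

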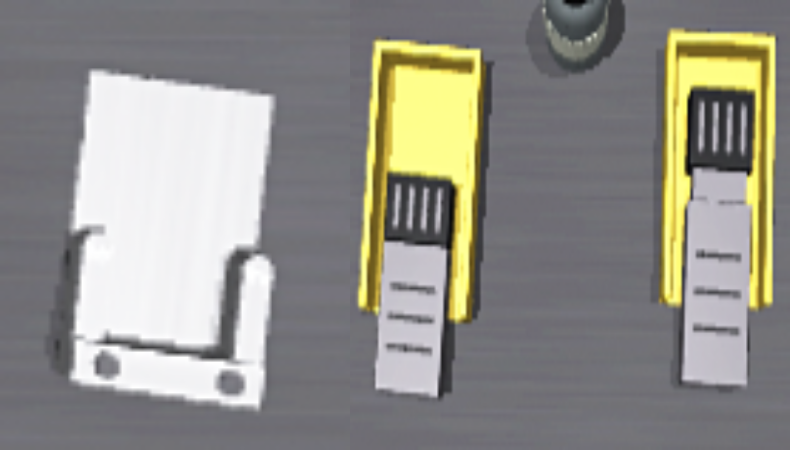

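```bash
python3 - <<'E'
from h import *
d=np.load("top0.npy");p=np.load("toprgb0.npy");P=cloud("top",d);z=P[...,2]
v,u=np.mgrid[:480,:640]
b=(u>=415)&(u<=475)&(v>=283)&(v<=362)
n,l,st,c=cv2.connectedComponentsWithStats((b&(p.min(-1)>165)).astype(np.uint8));k=1+np.argmax(st[1:,4]);print("plate",rect(P,l==k))
m=b&(z>.012)&(z<.05)
for ang in(-6,-7,-8):
    a=np.radians(ang);e=np.array([np.cos(a),np.sin(a)]);f=np.array([-e[1],e[0]])
    q=(P[...,:2]*1000-[339,-307])@np.stack([e,f],1)
    bar=m&(z>.0335);
    print(ang,"all x",np.percentile(q[m][:,0],[1,50,99]).round(1),"y",np.percentile(q[m][:,1],[1,99]).round(1),"bar",np.histogram(q[bar][:,0],bins=np.arange(-40,41,5))[0], "inner y",)
    w=m&(z>.025)&(q[...,0]>0)&(q[...,0]<30); print("  cheek y",np.histogram(q[w][:,1],bins=np.arange(-50,51,5))[0])
E
```

```text
plate ([394.7, -183.8], [372.4, 149.9], 82.5, 2169, 0.0009)
-6 all x [-35.4 -16.   34.2] y [-46.  46.] bar [ 9 62 61 66 56  1  0  0  0  0  0  1  1  0  2  0] inner y
  cheek y [11 26 25 17  0  0  0  0  0  0  0  0  0  0  0  0 20 26 27  5]
-7 all x [-35.5 -16.   34.2] y [-46.1  46. ] bar [ 8 61 62 64 60  0  0  0  0  0  0  1  1  0  2  0] inner y
  cheek y [ 8 24 26 20  0  0  0  0  0  0  0  0  0  0  0  0 20 24 25  8]
-8 all x [-35.5 -15.9  34.3] y [-46.3  45.9] bar [ 7 63 64 61 60  0  0  0  0  0  0  1  1  0  2  0] inner y
  cheek y [ 8 25 24 21  0  0  0  0  0  0  0  0  0  0  0  0 19 24 26  9]
```

>>> {"name": "apply_moves", "arguments": {"commands": [[0,0,-0.02,7,-1],[0.04,0,0,7,-1],[0.04,0,0,7,-1]]}}

```text
clock: 0.8
position: [0.2817, -0.5785, 0.252]
ee_rot: [1.0, -0.015, -0.002, 0.0]
ft_force: [1.2, -0.3, -1.2]
grip_width: 1.0
```

>>> {"name": "apply_moves", "arguments": {"commands": [[0.018,-0.0372,0,0,-1],[0.018,-0.0372,0,0,-1],[0.018,-0.0372,0,0,-1],[0.018,-0.0372,0,0,-1],[0.018,-0.0372,0,0,-1]], "squeeze": 100}}

```text
clock: 1.22
position: [0.3828, -0.3963, 0.2477]
ee_rot: [1.0, -0.021, -0.003, -0.001]
ft_force: [0.7, 0.0, 0.1]
grip_width: 0.997
```

>>> {"name": "apply_moves", "arguments": {"commands": [[0.018,-0.0372,0,0,-1],[0.018,-0.0372,0,0,-1],[0.018,-0.0372,0,0,-1],[0.018,-0.0372,0,0,-1],[0.018,-0.0372,0,0,-1]]}}

```text
clock: 1.63
position: [0.4798, -0.2119, 0.2485]
ee_rot: [1.0, -0.021, -0.002, 0.001]
ft_force: [0.5, -0.2, -0.5]
grip_width: 1.001
```

>>> {"name": "apply_moves", "arguments": {"commands": [[0.015,-0.036,0,0,-1],[0.015,-0.036,0.01,0,-1],[0.006,-0.016,0.03,0,-1],[0,0,0.04,0,-1],[0,0,0.04,0,-1]]}}

```text
clock: 2.05
position: [0.5306, -0.1103, 0.1358]
ee_rot: [1.0, -0.014, 0.009, 0.001]
ft_force: [0.3, -2.1, -0.4]
grip_width: 1.001
```

>>> {"name": "apply_moves", "arguments": {"commands": [[0,0,0.03,0,-1],[0,0,0,0,-1]]}}

```text
clock: 2.22
position: [0.5275, -0.108, 0.0981]
ee_rot: [1.0, -0.013, 0.005, 0.0]
ft_force: [-1.5, 0.4, 0.0]
grip_width: 1.001
```

>>> {"name": "apply_moves", "arguments": {"commands": [[-0.0085,0.0153,0,1,-1],[0,0,0.02,0,-1],[0,0,0,0,-1]]}}

```text
clock: 2.47
position: [0.5189, -0.1241, 0.0802]
ee_rot: [1.0, -0.022, 0.005, -0.0]
ft_force: [-0.6, -0.3, -0.1]
grip_width: 1.0
```

>>> {"name": "apply_moves", "arguments": {"commands": [[0,0,0.034,0,-1],[0,0,0.025,0,-1],[0,0,0.009,0,-1],[0,0,0,0,-1]]}}

```text
clock: 2.8
position: [0.525, -0.129, 0.0202]
ee_rot: [1.0, -0.024, 0.01, 0.002]
ft_force: [-0.5, 0.1, 0.4]
grip_width: 1.001
```

>>> {"name": "apply_moves", "arguments": {"commands": [[0,0,0,0,1],[0,0,0,0,1],[0,0,0,0,1],[0,0,0,0,1],[0,0,0,0,1]], "squeeze": 100}}

```text
clock: 3.22
position: [0.5286, -0.1301, 0.0285]
ee_rot: [1.0, -0.025, 0.014, 0.003]
ft_force: [0.3, 0.5, -2.3]
grip_width: 0.626
```

```bash
python3 - <<'E'
from h import *
p,d=camera("scene");i=p[200:330,240:400];cv2.imwrite("pics/g1.png",cv2.resize(i,None,fx=4.5,fy=4.5)[...,::-1])
o=manip.get_obs();print({k:np.round(o[k],3).tolist() for k in o})
E
```

```text
{'clock': 3.267, 'joint_pos': [0.484, 0.375, -0.38, 1.888, 0.182, 0.881, -1.604], 'joint_velocities': [-0.001, 0.008, 0.001, 0.006, 0.002, -0.009, -0.001], 'tau': [0.054, -56.094, -4.324, -31.66, 0.029, -0.195, -0.001], 'position': [0.529, -0.13, 0.028], 'ee_rot': [1.0, -0.025, 0.014, 0.003], 'ft_force': [0.363, 0.356, -2.241], 'torque': [-0.01, 0.143, -0.03], 'grip_width': 0.63}
```

View pics/g1.png

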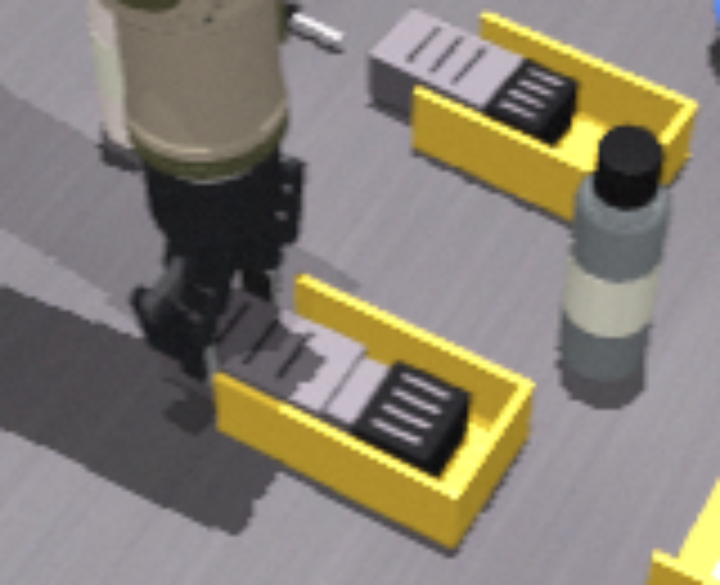

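>>> {"name": "apply_moves", "arguments": {"commands": [[0,0,0,0,-1],[0,0,0,0,-1],[-0.01,-0.006,0,0,-1],[0,0,0.012,0,-1],[0,0,0.006,0,-1]]}}

```text
clock: 3.68
position: [0.5218, -0.1246, 0.0121]
ee_rot: [1.0, -0.025, 0.017, 0.004]
ft_force: [0.8, -0.4, -0.6]
grip_width: 1.001
```

>>> {"name": "apply_moves", "arguments": {"commands": [[0,0,0,0,-1]]}}

```text
clock: 3.77
position: [0.5213, -0.1245, 0.0107]
ee_rot: [1.0, -0.025, 0.016, 0.004]
ft_force: [0.2, 0.3, -0.3]
grip_width: 1.001
```

>>> {"name": "apply_moves", "arguments": {"commands": [[0,0,0,0,1],[0,0,0,0,1],[0,0,0,0,1],[0,0,0,0,1],[0,0,0,0,1]], "squeeze": 100}}

```text
clock: 4.18
position: [0.5217, -0.1253, 0.0105]
ee_rot: [1.0, -0.025, 0.015, 0.004]
ft_force: [0.4, 0.1, -2.2]
grip_width: 0.639
```

>>> {"name": "apply_moves", "arguments": {"commands": [[0,0,0,0,1]]}}

```text
clock: 4.27
position: [0.5217, -0.1253, 0.0104]
ee_rot: [1.0, -0.025, 0.015, 0.004]
ft_force: [0.2, 0.4, 0.2]
grip_width: 0.635
```

>>> {"name": "apply_moves", "arguments": {"commands": [[0,0,-0.004,0,1],[-0.02,0,0,0,1],[-0.03,0,0,0,1],[-0.02,0,0,0,1],[-0.01,0,0,0,1]]}}

```text
clock: 4.68
position: [0.4409, -0.1204, 0.0123]
ee_rot: [1.0, -0.025, 0.016, 0.003]
ft_force: [0.8, -0.3, -2.4]
grip_width: 0.641
```

>>> {"name": "apply_moves", "arguments": {"commands": [[0,0,0,0,1]]}}

```text
clock: 4.77
position: [0.4386, -0.1205, 0.0121]
ee_rot: [1.0, -0.025, 0.015, 0.004]
ft_force: [0.8, 0.3, -1.9]
grip_width: 0.639
```

>>> {"name": "apply_moves", "arguments": {"commands": [[0,0,0.002,0,1],[0,0,0,0,-1],[0,0,0,0,-1],[0,0,0,0,-1],[0,0,0,0,-1]]}}

```text
clock: 5.18
position: [0.4427, -0.1209, 0.0117]
ee_rot: [1.0, -0.025, 0.018, 0.004]
ft_force: [0.1, -0.6, 0.5]
grip_width: 0.997
```

>>> {"name": "apply_moves", "arguments": {"commands": [[0.02,0,0,0,-1],[0.025,0,0,0,-1],[0.005,0,0,0,-1],[0,0,0,0,-1]]}}

```text
clock: 5.52
position: [0.4959, -0.1235, 0.0137]
ee_rot: [1.0, -0.025, 0.018, 0.004]
ft_force: [-0.6, -0.3, 0.0]
grip_width: 0.999
```

```bash
python3 - <<'E'
from h import *
p,d=camera("top");np.save("top1.npy",d);P=cloud("top",d);z=P[...,2];x,y=P[...,0],P[...,1]
S=cv2.cvtColor(p,cv2.COLOR_RGB2HSV)[...,1]
m=(S<110)&(z>.032)&(z<.048)&(x>.38)&(x<.66)&(y>-.166)&(y<-.08)
g=m&(p.min(-1)>90);k=m&(p.max(-1)<75)
print(rect(P,clean(m)),rect(P,clean(g)),rect(P,clean(k)))
cv2.imwrite("pics/t1.png",cv2.resize(p[170:360,320:480],None,fx=3,fy=3)[...,::-1])
E
```

```text
([500.0, -123.6], [53.5, 175.6], -3.8, 273, 0.0436) ([0.0, 0.0], [0.0, 0.0], 0.0, 0, nan) ([578.2, -123.4], [17.9, 41.5], -88.0, 60, 0.0437)
  return _methods._mean(a, axis=axis, dtype=dtype,
  ret = ret.dtype.type(ret / rcount)
```

View pics/t1.png

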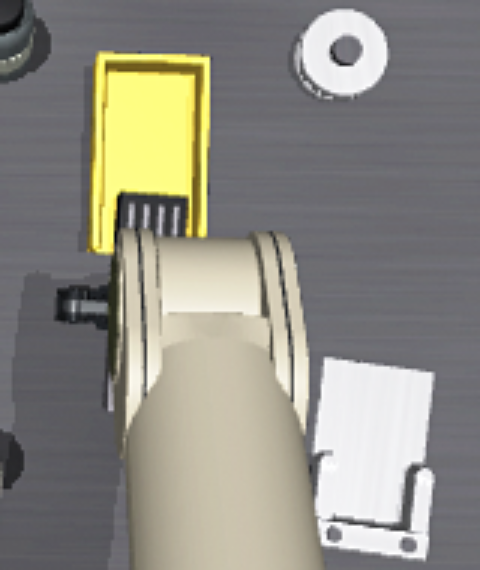

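>>> {"name": "apply_moves", "arguments": {"commands": [[0,0,0.003,0,-1],[0,0,0,0,1],[0,0,0,0,1],[0,0,0,0,1],[0,0,0,0,1]], "squeeze": 80}}

```text
clock: 5.98
position: [0.4932, -0.1234, 0.0103]
ee_rot: [1.0, -0.025, 0.017, 0.004]
ft_force: [0.3, 0.3, -1.1]
grip_width: 0.648
```

>>> {"name": "apply_moves", "arguments": {"commands": [[0,0,0,0,1],[0,0,-0.02,0,1],[0,0,-0.03,0,1],[0,0,-0.03,0,1],[0,0,0,0,1]]}}

```text
clock: 6.4
position: [0.486, -0.1222, 0.0902]
ee_rot: [1.0, -0.025, 0.013, 0.003]
ft_force: [1.0, 0.7, -1.9]
grip_width: 0.641
```

>>> {"name": "apply_moves", "arguments": {"commands": [[-0.002,0.03,0,0,1],[-0.002,0.036,0,0,1],[-0.002,0.036,0,0,1],[-0.002,0.036,0,0,1],[-0.002,0.036,0,0,1]]}}

```text
clock: 6.82
position: [0.4685, -0.2921, 0.0907]
ee_rot: [1.0, -0.017, 0.014, 0.002]
ft_force: [1.1, 0.5, -1.7]
grip_width: 0.641
```

>>> {"name": "apply_moves", "arguments": {"commands": [[0,0.015,0,2,1],[0,0,0,2,1],[0,0,0,0,1]]}}

```text
clock: 7.07
position: [0.4624, -0.3176, 0.088]
ee_rot: [0.998, -0.06, 0.012, 0.003]
ft_force: [0.2, 1.0, -2.2]
grip_width: 0.641
```

>>> {"name": "apply_moves", "arguments": {"commands": [[0,0.005,0.02,0.5,1],[0,0,0.03,0,1],[0,0,0.02,0,1],[0,0,0,0,1]]}}

```text
clock: 7.4
position: [0.4635, -0.322, 0.0151]
ee_rot: [0.998, -0.063, 0.012, 0.003]
ft_force: [-1.0, 0.8, -2.4]
grip_width: 0.642
```

```bash
python3 - <<'E'
from h import *
p,d=camera("top");P=cloud("top",d);z=P[...,2];x,y=P[...,0],P[...,1]
o=manip.get_obs();print({k:np.round(o[k],4).tolist() for k in("clock","position","ee_rot","ft_force")})
m=(z>.025)&(z<.065)&(x>.3)&(x<.66)&(y>-.37)&(y<-.26)
k=m&(p.max(-1)<75)&(x>.5);print(rect(P,clean(k)))
k=m&(x>.36)&(p.min(-1)>80);print(rect(P,k))
cv2.imwrite("pics/t2.png",cv2.resize(p[190:370,370:510],None,fx=3.2,fy=3.2)[...,::-1])
E
```

```text
{'clock': 7.45, 'position': [0.4641, -0.322, 0.0167], 'ee_rot': [0.9979, -0.0629, 0.0129, 0.0031], 'ft_force': [-0.5706, 1.0985, -1.9494]}
([534.2, -331.2], [56.9, 50.7], 82.6, 408, 0.0471)
([456.1, -309.9], [190.8, 92.9], 0.8, 458, 0.0438)
```

View pics/t2.png

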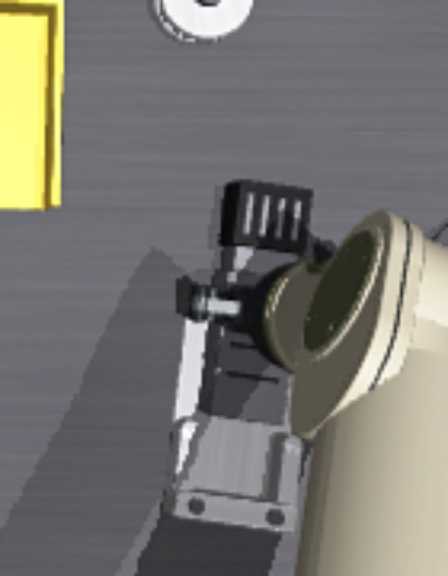

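>>> {"name": "apply_moves", "arguments": {"commands": [[-0.012,0.0005,0.002,0,1],[-0.015,0,0,0,1],[-0.015,0,0,0,1],[-0.008,0,0,0,1],[0,0,0,0,1]]}}

```text
clock: 7.87
position: [0.4162, -0.3136, 0.018]
ee_rot: [0.998, -0.059, 0.015, 0.003]
ft_force: [0.2, -0.7, -3.4]
grip_width: 0.64
```

>>> {"name": "apply_moves", "arguments": {"commands": [[-0.003,0.003,0.003,0.5,1],[-0.005,0,0.003,0,1],[-0.003,0,0.003,0,1],[0,0,0,0,1]]}}

```text
clock: 8.2
position: [0.4075, -0.3161, 0.0105]
ee_rot: [0.998, -0.063, 0.017, 0.005]
ft_force: [-0.0, 0.5, -1.2]
grip_width: 0.639
```

>>> {"name": "apply_moves", "arguments": {"commands": [[0,0,0,0,-1],[0,0,0,0,-1],[0,0,0,0,-1],[0,0,0,0,-1],[0.015,0,0,0,-1]]}}

```text
clock: 8.62
position: [0.4221, -0.3185, 0.0112]
ee_rot: [0.998, -0.063, 0.017, 0.005]
ft_force: [0.7, -0.3, 0.0]
grip_width: 0.998
```

>>> {"name": "apply_moves", "arguments": {"commands": [[0.025,0,0,0,-1],[0.025,0,0,0,-1],[0.006,0,0,0,-1],[0,0,0,0,-1]]}}

```text
clock: 8.95
position: [0.4823, -0.3261, 0.0141]
ee_rot: [0.998, -0.063, 0.018, 0.005]
ft_force: [-1.2, -0.5, -0.2]
grip_width: 0.999
```

>>> {"name": "apply_moves", "arguments": {"commands": [[0,0,0.002,0,-1],[0,0,0,0,1],[0,0,0,0,1],[0,0,0,0,1],[0,0,0,0,1]], "squeeze": 60}}

```text
clock: 9.37
position: [0.4797, -0.3262, 0.0119]
ee_rot: [0.998, -0.064, 0.018, 0.005]
ft_force: [-0.3, 0.4, -1.4]
grip_width: 0.642
```

>>> {"name": "apply_moves", "arguments": {"commands": [[-0.006,0,-0.0002,0,1],[-0.006,0,-0.0002,0,1],[-0.006,0,-0.0002,0,1],[-0.006,0,-0.0002,0,1],[-0.006,0,-0.0002,0,1]]}}

```text
clock: 9.78
position: [0.4581, -0.3228, 0.0154]
ee_rot: [0.998, -0.062, 0.029, 0.008]
ft_force: [26.2, -3.3, -4.7]
grip_width: 0.644
```

>>> {"name": "apply_moves", "arguments": {"commands": [[-0.006,0,0,0,1],[-0.008,0,0,0,1]]}}

```text
clock: 9.95
position: [0.4583, -0.3225, 0.0205]
ee_rot: [0.997, -0.06, 0.044, 0.011]
ft_force: [33.6, -1.6, -4.9]
grip_width: 0.641
```

>>> {"name": "apply_moves", "arguments": {"commands": [[0,0,0,0,-1],[0,0,0,0,-1],[0,0,0,0,-1],[0,0,0,0,-1],[0,0,0,0,-1]]}}

```text
clock: 10.37
position: [0.4573, -0.323, 0.0221]
ee_rot: [0.997, -0.06, 0.045, 0.012]
ft_force: [0.2, 0.7, -0.1]
grip_width: 0.997
```

```bash
python3 - <<'E'
from h import *
p,d=camera("top");P=cloud("top",d);z=P[...,2];x,y=P[...,0],P[...,1]
m=(z>.025)&(z<.065)&(x>.3)&(x<.66)&(y>-.37)&(y<-.26)
k=m&(p.max(-1)<75)&(x>.46);print(rect(P,clean(k)))
cv2.imwrite("pics/t3.png",cv2.resize(p[190:370,370:510],None,fx=3.2,fy=3.2)[...,::-1])
E
```

```text
([478.5, -314.0], [36.3, 14.8], 87.3, 91, 0.0387)
```

>>> {"name": "apply_moves", "arguments": {"commands": [[0,0,-0.02,0,-1],[0,0,-0.035,0,-1],[0,0,-0.035,0,-1],[0,0,-0.01,0,1],[0.02,-0.02,0,0,1]]}}

```text
clock: 10.83
position: [0.4626, -0.3053, 0.1226]
ee_rot: [0.997, -0.064, 0.039, 0.011]
ft_force: [0.1, -0.8, -0.1]
grip_width: 0.751
```

```bash
python3 - <<'E'
from h import *
p,d=camera("scene");P=cloud("scene",d);z=P[...,2];x,y=P[...,0],P[...,1]
np.save("sc3.npy",d);np.save("sc3rgb.npy",p)
cv2.imwrite("pics/s3.png",cv2.resize(p[240:370,140:300],None,fx=4.5,fy=4.5)[...,::-1])
E
```

```text
(no output)
```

View pics/s3.png

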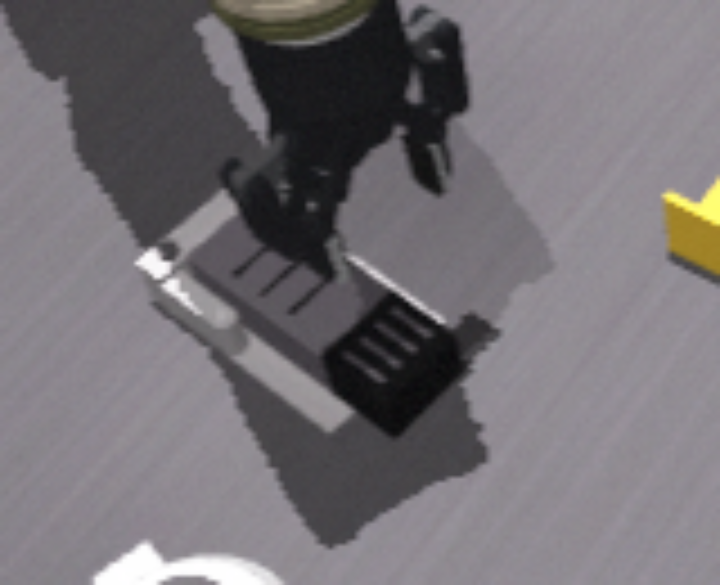

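>>> {"name": "apply_moves", "arguments": {"commands": [[0.025,-0.029,0,0,1],[0.025,-0.029,0,0,1],[0.025,-0.029,0,0,1],[0.025,-0.029,0,0,1],[0.025,-0.029,0,0,1]]}}

```text
clock: 11.3
position: [0.6099, -0.1733, 0.1295]
ee_rot: [0.997, -0.067, 0.039, 0.011]
ft_force: [0.7, -2.0, 0.3]
grip_width: 0.001
```

>>> {"name": "apply_moves", "arguments": {"commands": [[0.02,-0.026,0,0,1],[0.012,-0.014,0,0,1],[0,0,0,0,1]]}}

```text
clock: 11.55
position: [0.6523, -0.1261, 0.1291]
ee_rot: [0.997, -0.062, 0.039, 0.009]
ft_force: [-0.2, 0.5, -0.1]
grip_width: -0.001
```

Good; descend into the empty bin to z≈0.03 and press on its back wall to take out the tilt.

>>> {"name": "apply_moves", "arguments": {"commands": [[0,0,0.03,0,1],[0,0,0.035,0,1],[0,0,0.025,0,1],[0,0,0,0,1]]}}

```text
clock: 11.88
position: [0.6596, -0.1268, 0.0358]
ee_rot: [0.997, -0.061, 0.039, 0.008]
ft_force: [-0.2, 0.1, -1.8]
grip_width: -0.001
```

>>> {"name": "apply_moves", "arguments": {"commands": [[0.01,0,0.001,0,1],[0.01,0,0.001,0,1],[0.008,0,0.001,0,1],[0.006,0,0,0,1],[0.006,0,0,0,1]]}}

```text
clock: 12.3
position: [0.6864, -0.1325, 0.0353]
ee_rot: [0.998, -0.062, 0.021, 0.008]
ft_force: [-38.6, 6.9, 22.7]
grip_width: 0.002
```

>>> {"name": "apply_moves", "arguments": {"commands": [[0.003,0,0,0,1],[0.003,0,0,0,1],[0.003,0,0,0,1]]}}

```text
clock: 12.55
position: [0.6858, -0.1325, 0.0356]
ee_rot: [0.998, -0.061, 0.009, 0.007]
ft_force: [-14.3, 3.3, 3.2]
grip_width: -0.002
```

>>> {"name": "apply_moves", "arguments": {"commands": [[0.003,0,0,0,1],[0.003,0,0,0,1],[-0.01,0,0,0,1],[0,0,-0.02,0,1],[0,0,-0.035,0,-1]]}}

```text
clock: 12.97
position: [0.6713, -0.1315, 0.088]
ee_rot: [0.998, -0.062, -0.005, 0.006]
ft_force: [0.0, -0.5, 0.2]
grip_width: 0.128
```

>>> {"name": "apply_moves", "arguments": {"commands": [[0,0,-0.035,0,-1],[-0.01,0.01,0,0,-1],[0,0,0,0,-1]]}}

```text
clock: 13.22
position: [0.6645, -0.1418, 0.1375]
ee_rot: [0.998, -0.062, 0.001, 0.007]
ft_force: [-0.6, -0.9, -0.7]
grip_width: 0.562
```

>>> {"name": "apply_moves", "arguments": {"commands": [[-0.0275,0.0238,0,0,-1],[-0.0275,0.0238,0,0,-1],[-0.0275,0.0238,0,0,-1],[-0.0275,0.0238,0,0,-1],[-0.0275,0.0238,0,0,-1]]}}

```text
clock: 13.63
position: [0.5177, -0.2393, 0.1438]
ee_rot: [0.998, -0.057, 0.007, 0.005]
ft_force: [0.4, -0.4, 0.4]
grip_width: 0.996
```

>>> {"name": "apply_moves", "arguments": {"commands": [[-0.0275,0.0238,0,0,-1],[-0.0275,0.0238,0,0,-1],[-0.02,0.016,0,0,-1],[0,0,0,0,-1]]}}

```text
clock: 13.97
position: [0.4276, -0.3023, 0.1468]
ee_rot: [0.998, -0.062, 0.008, 0.007]
ft_force: [0.4, -0.8, -0.7]
grip_width: 1.001
```

>>> {"name": "apply_moves", "arguments": {"commands": [[-0.022,0.016,0,0,-1],[0,0,0.025,0,-1],[0,0,0.03,0,-1],[0,0,0.025,0,-1],[0,0,0,0,-1]]}}

```text
clock: 14.38
position: [0.4078, -0.3218, 0.071]
ee_rot: [0.998, -0.064, 0.013, 0.01]
ft_force: [-1.6, 0.8, 0.0]
grip_width: 1.001
```

>>> {"name": "apply_moves", "arguments": {"commands": [[-0.005,-0.0055,0.01,0,-1],[0,0,0.022,0,-1],[0,0,0.02,0,-1],[0,0,0.008,0,-1],[0,0,0,0,-1]]}}

```text
clock: 14.8
position: [0.411, -0.3181, 0.0155]
ee_rot: [0.998, -0.063, 0.015, 0.011]
ft_force: [-0.8, 0.7, -0.4]
grip_width: 1.002
```

>>> {"name": "apply_moves", "arguments": {"commands": [[-0.007,0,0.0055,0,-1],[0,0,0,0,1],[0,0,0,0,1],[0,0,0,0,1],[0,0,0,0,1]], "squeeze": 60}}

```text
clock: 15.22
position: [0.4067, -0.3188, 0.0149]
ee_rot: [0.998, -0.063, 0.018, 0.013]
ft_force: [-0.2, -0.1, -2.1]
grip_width: 0.645
```

>>> {"name": "apply_moves", "arguments": {"commands": [[0,0,0,0,1],[0,0,-0.004,0,1],[0.01,0,-0.015,0,1],[0.01,0,-0.03,0,1],[0,0,0,0,1]]}}

```text
clock: 15.63
position: [0.4239, -0.3194, 0.0665]
ee_rot: [0.998, -0.064, 0.016, 0.012]
ft_force: [2.0, -0.1, -1.6]
grip_width: 0.642
```

>>> {"name": "apply_moves", "arguments": {"commands": [[0.005,0,-0.035,-4,1],[0.005,0,-0.035,-7,1],[0.005,0,-0.035,-7,1],[0.005,0,-0.035,-7,1],[0,0,-0.03,-7,1]]}}

```text
clock: 16.05
position: [0.4353, -0.3117, 0.2381]
ee_rot: [0.975, 0.221, 0.008, 0.011]
ft_force: [0.6, -0.9, -2.2]
grip_width: 0.643
```

>>> {"name": "apply_moves", "arguments": {"commands": [[0.01,-0.015,0,-6,1],[0.0191,-0.0305,0,-2,1]]}}

```text
clock: 16.22
position: [0.4389, -0.2645, 0.2447]
ee_rot: [0.957, 0.29, 0.01, 0.017]
ft_force: [0.4, 0.8, -3.5]
grip_width: 0.641
```

>>> {"name": "apply_moves", "arguments": {"commands": [[0.0205,-0.032,0,0,1],[0.0205,-0.032,0,0,1],[0.0205,-0.032,0,0,1],[0.0205,-0.032,0,0,1],[0.0205,-0.032,0,0,1]]}}

```text
clock: 16.63
position: [0.4335, -0.0691, 0.2407]
ee_rot: [0.957, 0.289, 0.011, 0.019]
ft_force: [1.7, 0.8, -2.0]
grip_width: 0.645
```

>>> {"name": "apply_moves", "arguments": {"commands": [[0.0205,-0.032,0,0,1],[0.0205,-0.032,0,0,1],[0.0205,-0.032,0,0,1],[0.0205,-0.032,0,0,1],[0.0205,-0.032,0,0,1]]}}

```text
clock: 17.05
position: [0.4267, 0.1298, 0.2351]
ee_rot: [0.957, 0.289, 0.012, 0.022]
ft_force: [0.9, -0.2, -2.6]
grip_width: 0.646
```

>>> {"name": "apply_moves", "arguments": {"commands": [[0.019,-0.035,0,0,1],[0.019,-0.035,0,0,1],[0.019,-0.035,0,0.5,1],[0.019,-0.035,0,0.5,1],[0.005,-0.01,0,0.5,1]]}}

```text
clock: 17.47
position: [0.4076, 0.3115, 0.2299]
ee_rot: [0.961, 0.277, 0.015, 0.022]
ft_force: [-1.4, -0.4, -2.4]
grip_width: 0.643
```

>>> {"name": "apply_moves", "arguments": {"commands": [[0,0,0,0,1],[0,0,0,0,1]]}}

```text
clock: 17.63
position: [0.4052, 0.3155, 0.2294]
ee_rot: [0.96, 0.28, 0.014, 0.02]
ft_force: [0.2, -0.0, -1.9]
grip_width: 0.641
```

```bash
python3 - <<'E'
from h import *
o=manip.get_obs();print({k:np.round(o[k],4).tolist() for k in("clock","position","ee_rot","joint_pos")})
a=0
R=Ro.from_quat(o["ee_rot"]).as_matrix();print("R",R.round(3).tolist())
for n in("scene","top"):
    p,d=camera(n);P=cloud(n,d);z=P[...,2];x,y=P[...,0],P[...,1]
    m=(z>.235)&(z<.29)&(abs(x-.41)<.13)&(abs(y-.315)<.13)
    k=m&(p.max(-1)<75);print(n,int(m.sum()),int(k.sum()))
    cv2.imwrite(f"pics/{n}5.png",p[...,::-1]); np.save(n+"5.npy",d)
i=cv2.imread("pics/scene5.png")[60:230,250:430];j=cv2.imread("pics/top5.png")[220:390,120:300]
cv2.imwrite("pics/c5.png",cv2.resize(np.hstack([i,j]),None,fx=2.2,fy=2.2))
E
```

```text
{'clock': 17.6333, 'position': [0.4052, 0.3155, 0.2294], 'ee_rot': [0.9596, 0.2802, 0.014, 0.0205], 'joint_pos': [0.1696, 0.2065, -1.0544, 1.7215, 0.2362, 1.3234, -1.9369]}
R [[0.843, 0.537, 0.038], [0.538, -0.842, -0.031], [0.015, 0.047, -0.999]]
scene 835 373
top 1975 1390
```

View pics/c5.png

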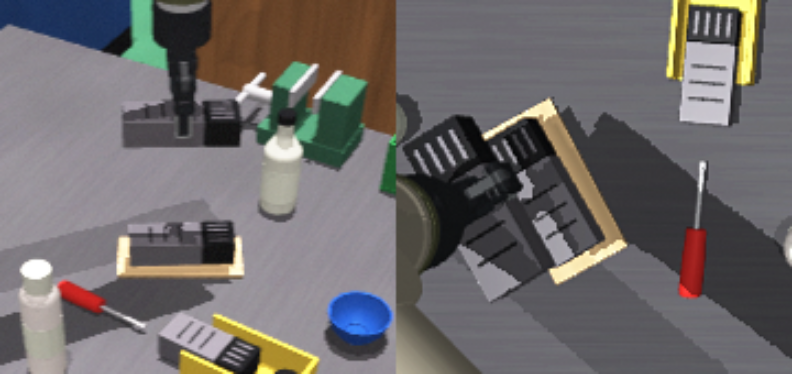

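>>> {"name": "apply_moves", "arguments": {"commands": [[0.006,-0.006,0.02,0,1],[0,0,0.035,0,1],[0,0,0.035,0,1],[0,0,0.03,0,1],[0,0,0.015,0,1]]}}

```text
clock: 18.15
position: [0.4214, 0.3102, 0.0949]
ee_rot: [0.962, 0.273, 0.02, 0.024]
ft_force: [0.0, -0.4, -2.2]
grip_width: 0.644
```

>>> {"name": "apply_moves", "arguments": {"commands": [[0,0,0,0,1]]}}

```text
clock: 18.23
position: [0.4212, 0.3067, 0.092]
ee_rot: [0.962, 0.271, 0.018, 0.025]
ft_force: [-0.0, -0.2, -1.7]
grip_width: 0.645
```

```bash
cat > meas.py <<'E'
from h import *
import sys
lo,hi=float(sys.argv[1]),float(sys.argv[2])
o=manip.get_obs();print({k:np.round(o[k],4).tolist() for k in("clock","position","ee_rot","ft_force")})
for n in("top","scene"):
    p,d=camera(n);P=cloud(n,d);z=P[...,2];x,y=P[...,0],P[...,1]
    m=(z>lo)&(z<hi)&(abs(x-.41)<.12)&(abs(y-.315)<.12)
    # cap: dark, away from gripper ; axis estimate from cap
    e=np.array([np.cos(.557),np.sin(.557)]);q=(P[...,:2]-[.408,.317])@np.stack([e,[-e[1],e[0]]],1)*1000
    c=clean(m&(q[...,0]>32)&(q[...,0]<110)&(abs(q[...,1])<60)&(p.max(-1)<95));b=clean(m&(q[...,0]<-32)&(abs(q[...,1])<60)&(p.min(-1)>40))
    for t,k in(("cap",c),("body",b)):
        if k.sum()>20: print(n,t,rect(P,k),"along",np.percentile(q[k][:,0],[1,99]).round(1),"across",np.percentile(q[k][:,1],[1,99]).round(1))
E
python3 meas.py .085 .125
```

```text
{'clock': 18.2333, 'position': [0.4212, 0.3067, 0.092], 'ee_rot': [0.962, 0.2713, 0.0184, 0.0252], 'ft_force': [-0.0238, -0.2301, -1.6505]}
top cap ([466.0, 333.7], [51.9, 57.9], -59.5, 444, 0.1158) along [32.9 83.8] across [-44.9   8.8]
top body ([369.8, 276.1], [43.8, 58.8], -58.9, 524, 0.1175) along [-75.6 -32.5] across [-43.3  12.7]
scene cap ([466.1, 331.4], [49.7, 63.1], -56.5, 203, 0.1101) along [33.2 82.1] across [-49.6   5.9]
scene body ([370.6, 274.8], [44.8, 64.0], -60.0, 277, 0.1181) along [-77.2 -32.5] across [-47.4  13.5]
```

>>> {"name": "apply_moves", "arguments": {"commands": [[-0.004,-0.0165,0.006,-0.5,1],[0,0,0,0,1]]}}

```text
clock: 18.5
position: [0.4124, 0.3198, 0.0911]
ee_rot: [0.961, 0.274, 0.022, 0.025]
ft_force: [-1.4, -0.3, -2.1]
grip_width: 0.64
```

```bash
python3 meas.py .085 .125
```

```text
{'clock': 18.5, 'position': [0.4124, 0.3198, 0.0911], 'ee_rot': [0.9612, 0.2739, 0.022, 0.0245], 'ft_force': [-1.3764, -0.266, -2.1194]}
top cap ([457.3, 347.8], [52.1, 58.2], -58.3, 441, 0.1152) along [32.4 83.2] across [-28.7  26.8]
top body ([361.5, 289.2], [44.4, 58.0], -58.2, 529, 0.116) along [-76.2 -32.5] across [-27.8  28.4]
scene cap ([459.3, 344.3], [50.6, 65.7], -58.7, 193, 0.1112) along [33.4 82.6] across [-34.9  23.3]
scene body ([363.3, 284.7], [45.0, 65.0], -56.8, 267, 0.117) along [-76.8 -32.1] across [-34.4  26.8]
```

>>> {"name": "apply_moves", "arguments": {"commands": [[-0.004,-0.001,0.008,0,1],[0,0,0.01,0,1],[0,0,0.004,0,1],[0,0,0,0,1]]}}

```text
clock: 18.93
position: [0.4151, 0.3155, 0.0709]
ee_rot: [0.962, 0.271, 0.026, 0.025]
ft_force: [0.1, 0.1, -2.2]
grip_width: 0.643
```

>>> {"name": "apply_moves", "arguments": {"commands": [[-0.004,-0.007,0.001,0,1],[0,0,0.003,0,1],[0,0,0.002,0,1],[0,0,0,0,1]]}}

```text
clock: 19.27
position: [0.4075, 0.3193, 0.0633]
ee_rot: [0.962, 0.271, 0.025, 0.025]
ft_force: [0.1, -0.2, -1.6]
grip_width: 0.643
```

```bash
python3 meas.py .065 .105
```

```text
{'clock': 19.2667, 'position': [0.4075, 0.3193, 0.0633], 'ee_rot': [0.9619, 0.2711, 0.0253, 0.0252], 'ft_force': [0.0858, -0.212, -1.5653]}
top cap ([454.7, 347.6], [47.4, 55.4], -58.3, 360, 0.0879) along [32.3 78.2] across [-26.1  27.3]
top body ([358.1, 290.4], [49.3, 57.8], -60.0, 521, 0.0882) along [-80.4 -32.8] across [-24.9  31. ]
scene cap ([454.5, 345.6], [45.2, 63.1], -59.4, 144, 0.0866) along [32.5 76.5] across [-31.6  29.1]
scene body ([359.7, 286.5], [46.2, 62.5], -60.4, 236, 0.0884) along [-80.4 -33.6] across [-28.9  29.8]
```

>>> {"name": "apply_moves", "arguments": {"commands": [[0,0,0.001,-0.5,1],[0,0,0,0,-1],[0,0,0,0,-1],[0,0,0,0,-1],[0,0,0,0,-1]]}}

```text
clock: 19.78
position: [0.4091, 0.32, 0.0638]
ee_rot: [0.961, 0.275, 0.027, 0.025]
ft_force: [-0.5, 0.4, 0.4]
grip_width: 1.003
```

>>> {"name": "apply_moves", "arguments": {"commands": [[0,0,-0.02,0,-1],[0,0,-0.03,0,-1],[0,0,-0.035,0,-1],[0,0,-0.035,0,-1],[0,0,-0.03,0,-1]]}}

```text
clock: 20.2
position: [0.3964, 0.3226, 0.213]
ee_rot: [0.961, 0.276, 0.021, 0.026]
ft_force: [0.8, 0.4, 0.4]
grip_width: 1.002
```

>>> {"name": "apply_moves", "arguments": {"commands": [[-0.0006,0.035,0,7,-1],[0.0036,0.0348,0,7,-1],[0.0078,0.0341,0,7,-1],[0.0119,0.0329,0,7,-1],[0.0159,0.0312,0,7,-1]]}}

```text
clock: 20.62
position: [0.4867, 0.1793, 0.2344]
ee_rot: [0.999, -0.026, 0.035, 0.014]
ft_force: [0.1, 0.7, 0.1]
grip_width: 1.003
```

>>> {"name": "apply_moves", "arguments": {"commands": [[0.01,0.015,0,1,-1],[0,0,0,0,-1]]}}

```text
clock: 20.78
position: [0.4999, 0.1554, 0.2361]
ee_rot: [0.998, -0.044, 0.036, 0.014]
ft_force: [0.8, -0.0, -0.4]
grip_width: 0.999
```

```bash
sed -i 's/^o=manip/if len(sys.argv)>3: o=0\no=manip/' meas.py; python3 - <<'E'
from h import *
p,d=camera("top");P=cloud("top",d);z=P[...,2];x,y=P[...,0],P[...,1]
m=(z>.078)&(z<.1)&(abs(x-.408)<.11)&(abs(y-.317)<.11);print("long on base",rect(P,clean(m)))
m=(z>.03)&(z<.074)&(abs(x-.408)<.11)&(abs(y-.317)<.11);print("base vis",rect(P,clean(m)))
E
```

```text
long on base ([0.0, 0.0], [0.0, 0.0], 0.0, 0, nan)
base vis ([0.0, 0.0], [0.0, 0.0], 0.0, 0, nan)
  return _methods._mean(a, axis=axis, dtype=dtype,
  ret = ret.dtype.type(ret / rcount)
```

>>> {"name": "apply_moves", "arguments": {"commands": [[0.035,0.004,0,0,1],[0.035,0.004,0.01,0,1],[0.035,0.004,0.01,0,1],[0.03,0.002,0.01,0,1],[0.005,0,0.03,0,1]]}}

```text
clock: 21.25
position: [0.6448, 0.1391, 0.1922]
ee_rot: [0.998, -0.034, 0.041, 0.014]
ft_force: [1.0, 0.5, -0.7]
grip_width: 0.302
```

>>> {"name": "apply_moves", "arguments": {"commands": [[0,0,0.03,0,1],[0,0,0.03,0,1],[0,0,0,0,1]]}}

```text
clock: 21.5
position: [0.6483, 0.1429, 0.1243]
ee_rot: [0.999, -0.029, 0.038, 0.012]
ft_force: [-1.1, 0.8, -0.9]
grip_width: -0.0
```

>>> {"name": "apply_moves", "arguments": {"commands": [[-0.004,0.014,0.02,0,1],[0,0,0.03,0,1],[0,0,0.025,0,1],[0,0,0.01,0,1],[0,0,0,0,1]]}}

```text
clock: 21.92
position: [0.6491, 0.1374, 0.0437]
ee_rot: [0.999, -0.021, 0.039, 0.008]
ft_force: [-0.6, 0.2, 0.0]
grip_width: -0.002
```

>>> {"name": "apply_moves", "arguments": {"commands": [[0.01,0,0.001,0,1],[0.008,0,0.001,0,1],[0.005,0,0,0,1],[0.005,0,0,0,1],[0.004,0,0,0,1]]}}

```text
clock: 22.33
position: [0.6841, 0.1415, 0.0533]
ee_rot: [0.999, -0.018, 0.042, 0.006]
ft_force: [-0.3, -0.3, -0.3]
grip_width: 0.005
```

>>> {"name": "apply_moves", "arguments": {"commands": [[-0.022,0.01,0,1,1],[0,0,0.01,0,1],[0,0,0.015,0,1],[0,0,0,0,1]]}}

```text
clock: 22.67
position: [0.6664, 0.1328, 0.0284]
ee_rot: [0.999, -0.027, 0.045, 0.005]
ft_force: [-1.1, -0.1, -1.2]
grip_width: -0.0
```

>>> {"name": "apply_moves", "arguments": {"commands": [[0.008,0,0.001,0,1],[0.008,0,0.001,0,1],[0.005,0,0.001,0,1],[0.004,0,0.001,0,1],[0.004,0,0,0,1]]}}

```text
clock: 23.08
position: [0.6768, 0.1354, 0.0226]
ee_rot: [0.999, -0.024, 0.021, 0.01]
ft_force: [-24.5, -4.1, 15.0]
grip_width: -0.0
```

>>> {"name": "apply_moves", "arguments": {"commands": [[0.003,0,0,0,1],[0.003,0,0,0,1],[0.003,0,0,0,1],[0.003,0,0,0,1]]}}

```text
clock: 23.42
position: [0.6766, 0.1366, 0.021]
ee_rot: [1.0, -0.021, 0.004, 0.014]
ft_force: [-20.1, -3.1, 11.7]
grip_width: 0.0
```

>>> {"name": "apply_moves", "arguments": {"commands": [[-0.01,0,0,0,1],[0,0,-0.03,0,1],[0,0,-0.035,0,-1],[0,0,-0.035,0,-1],[-0.035,0,0,0.8,-1]]}}

```text
clock: 23.83
position: [0.6368, 0.1409, 0.1231]
ee_rot: [0.999, -0.029, 0.002, 0.012]
ft_force: [1.7, 0.6, 2.1]
grip_width: 0.415
```

>>> {"name": "apply_moves", "arguments": {"commands": [[-0.035,0,0,0.8,-1],[-0.035,0,0,0,-1],[-0.03,0,0,0,-1],[-0.01,0,0,0,-1],[0,0,0,0,-1]]}}

```text
clock: 24.25
position: [0.5258, 0.1525, 0.1281]
ee_rot: [0.999, -0.036, 0.006, 0.01]
ft_force: [0.4, -0.2, -0.2]
grip_width: 0.999
```

>>> {"name": "apply_moves", "arguments": {"commands": [[-0.016,0.015,0,0,-1],[0,0,0.025,0,-1],[0,0,0.02,0,-1],[0,0,0,0,-1]]}}

```text
clock: 24.58
position: [0.5159, 0.1384, 0.0867]
ee_rot: [0.999, -0.035, 0.011, 0.009]
ft_force: [0.1, -0.9, -1.0]
grip_width: 0.999
```

>>> {"name": "apply_moves", "arguments": {"commands": [[-0.009,0,0.015,0,-1],[0,0,0.025,0,-1],[0,0,0.02,0,-1],[0,0,0.008,0,-1],[0,0,0,0,-1]]}}

```text
clock: 25.0
position: [0.5168, 0.1401, 0.0209]
ee_rot: [0.999, -0.036, 0.014, 0.007]
ft_force: [0.6, -0.3, 0.4]
grip_width: 1.0
```

>>> {"name": "apply_moves", "arguments": {"commands": [[-0.009,0.001,0.006,0,-1],[0,0,0.003,0,-1],[0,0,0,0,-1]]}}

```text
clock: 25.25
position: [0.5098, 0.1408, 0.0137]
ee_rot: [0.999, -0.036, 0.015, 0.006]
ft_force: [-0.3, -0.5, 1.2]
grip_width: 0.997
```

>>> {"name": "apply_moves", "arguments": {"commands": [[0,0,0,0,1],[0,0,0,0,1],[0,0,0,0,1],[0,0,0,0,1],[0,0,0,0,1]], "squeeze": 100}}

```text
clock: 25.67
position: [0.5112, 0.1408, 0.0167]
ee_rot: [0.999, -0.036, 0.017, 0.006]
ft_force: [-0.3, 0.1, -2.0]
grip_width: 0.636
```

>>> {"name": "apply_moves", "arguments": {"commands": [[0,0,-0.004,0,1],[-0.02,0,0,0,1],[-0.025,0,0,0,1],[-0.015,0,0,0,1],[0,0,0.002,0,1]]}}

```text
clock: 26.08
position: [0.4497, 0.1452, 0.0173]
ee_rot: [0.999, -0.037, 0.017, 0.006]
ft_force: [-0.6, -0.1, -3.4]
grip_width: 0.639
```

>>> {"name": "apply_moves", "arguments": {"commands": [[0,0,0,0,1],[0,0,0,0,-1],[0,0,0,0,-1],[0,0,0,0,-1],[0,0,0,0,-1]]}}

```text
clock: 26.5
position: [0.4524, 0.1452, 0.0185]
ee_rot: [0.999, -0.037, 0.018, 0.005]
ft_force: [-0.1, 0.5, 0.6]
grip_width: 0.998
```

>>> {"name": "apply_moves", "arguments": {"commands": [[0.015,0,0.002,0,-1],[0.017,0,0.002,0,-1],[0.002,0,0.004,0,-1],[0,0,0,0,-1]]}}

```text
clock: 26.83
position: [0.4895, 0.1427, 0.012]
ee_rot: [0.999, -0.038, 0.019, 0.005]
ft_force: [0.4, -0.3, -1.1]
grip_width: 0.997
```

>>> {"name": "apply_moves", "arguments": {"commands": [[0,0,0,0,1],[0,0,0,0,1],[0,0,0,0,1],[0,0,0,0,1],[0,0,0,0,1]], "squeeze": 80}}

```text
clock: 27.25
position: [0.4878, 0.1431, 0.0123]
ee_rot: [0.999, -0.037, 0.018, 0.005]
ft_force: [0.5, -0.2, -3.0]
grip_width: 0.645
```

>>> {"name": "apply_moves", "arguments": {"commands": [[0,0,-0.02,0,1],[0,0,-0.035,0,1],[0,0,-0.035,0,1],[0,0,-0.035,0,1],[0,0,-0.035,0,1]]}}

```text
clock: 27.67
position: [0.4738, 0.1435, 0.1688]
ee_rot: [0.999, -0.036, 0.009, 0.007]
ft_force: [0.7, -0.6, -2.2]
grip_width: 0.642
```

>>> {"name": "apply_moves", "arguments": {"commands": [[-0.0154,-0.0335,-0.008,-7,1],[-0.0112,-0.0351,-0.008,-7,1],[-0.0068,-0.0363,-0.008,-7,1],[-0.0024,-0.0368,-0.008,-7,1],[0.001,-0.015,0,-7,1]]}}

```text
clock: 28.08
position: [0.4166, 0.2974, 0.2059]
ee_rot: [0.963, 0.27, 0.012, 0.012]
ft_force: [-0.1, 0.4, -3.2]
grip_width: 0.641
```

>>> {"name": "apply_moves", "arguments": {"commands": [[0,0,0,0,1],[0,0,0,0,1]]}}

```text
clock: 28.25
position: [0.4129, 0.3018, 0.2058]
ee_rot: [0.961, 0.277, 0.012, 0.012]
ft_force: [0.7, -0.8, -2.8]
grip_width: 0.643
```

```bash
python3 - <<'E'
from h import *
import subprocess
o=manip.get_obs();print(np.round(o["position"],4))
e=np.array([np.cos(.557),np.sin(.557)])
im=[]
for n in("top","scene"):
    p,d=camera(n);P=cloud(n,d);z=P[...,2];q=(P[...,:2]-[.408,.317])@np.stack([e,[-e[1],e[0]]],1)*1000
    for t,lo,hi in(("long",.08,.097),("held",.20,.26)):
        k=clean((z>lo)&(z<hi)&(abs(q[...,0])<105)&(abs(q[...,1])<65))
        if t=="held": k&=abs(q[...,0])>30
        if k.sum()>30: print(n,t,rect(P,k),"along",np.percentile(q[k][:,0],[1,99]).round(1),"across",np.percentile(q[k][:,1],[1,99]).round(1))
    im.append(p)
a=im[0][220:390,120:300];b=im[1][60:230,250:430]
cv2.imwrite("pics/c6.png",cv2.resize(np.hstack([a,b]),None,fx=2.2,fy=2.2)[...,::-1])
E
```

```text
[0.4129 0.3018 0.2058]
top long ([406.5, 317.5], [158.4, 56.3], 31.6, 457, 0.0869) along [-79.9  75.8] across [-26.5  27. ]
top held ([412.7, 301.3], [132.1, 58.1], 31.8, 1131, 0.2342) along [-70.  61.] across [-43.9  11.8]
scene long ([407.4, 315.8], [157.4, 62.5], 30.8, 592, 0.0883) along [-79.8  75.4] across [-30.5  29.1]
scene held ([412.7, 298.7], [132.0, 63.2], 31.6, 492, 0.2336) along [-71.5  59.6] across [-49.    9.6]
```

View pics/c6.png

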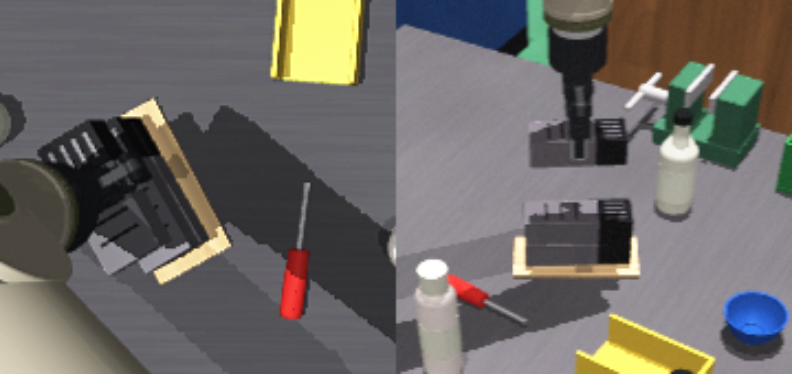

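>>> {"name": "apply_moves", "arguments": {"commands": [[0.003,-0.017,0.01,0,1],[0,0,0.025,0,1],[0,0,0.025,0,1],[0,0,0.015,0,1],[0,0,0,0,1]]}}

```text
clock: 28.77
position: [0.4137, 0.3081, 0.1265]
ee_rot: [0.964, 0.266, 0.012, 0.014]
ft_force: [-1.4, -0.5, -3.9]
grip_width: 0.641
```

>>> {"name": "apply_moves", "arguments": {"commands": [[-0.001,-0.0145,0.003,-0.8,1],[0,0,0.008,0,1],[0,0,0.006,0,1],[0,0,0,0,1]]}}

```text
clock: 29.1
position: [0.4085, 0.3152, 0.1084]
ee_rot: [0.964, 0.267, 0.011, 0.016]
ft_force: [0.2, 0.0, -3.1]
grip_width: 0.642
```

```bash
cat > m2.py <<'E'
from h import *
import sys
o=manip.get_obs();print(np.round(o["position"],4))
e=np.array([np.cos(.5515),np.sin(.5515)])
for n in("top","scene"):
    p,d=camera(n);P=cloud(n,d);z=P[...,2];q=(P[...,:2]-[.4065,.3175])@np.stack([e,[-e[1],e[0]]],1)*1000
    k=(z>float(sys.argv[1]))&(z<float(sys.argv[2]))&(abs(q[...,0])<90)&(abs(q[...,1])<60)&(abs(q[...,0])>30); k=clean(k)
    print(n,rect(P,k),"along",np.percentile(q[k][:,0],[1,99]).round(1),"across",np.percentile(q[k][:,1],[1,99]).round(1))
    for s in(-1,1): print("   z",s,np.median(P[k&(s*q[...,0]>30)][:,2]).round(4))
E
python3 m2.py .11 .165
```

```text
[0.4085 0.3152 0.1084]
top ([408.0, 315.2], [131.7, 58.3], 30.1, 878, 0.137) along [-65.7  64.9] across [-32.1  25.1]
   z -1 0.1365
   z 1 0.1376
scene ([408.9, 313.6], [130.1, 66.1], 30.3, 388, 0.1379) along [-65.4  63.8] across [-37.1  24.9]
   z -1 0.1376
   z 1 0.1383
```

>>> {"name": "apply_moves", "arguments": {"commands": [[0,-0.006,0.002,-1.3,1],[0,0,0.004,0,1],[0,0,0.003,0,1],[0,0,0,0,1]]}}

```text
clock: 29.53
position: [0.4073, 0.3207, 0.1009]
ee_rot: [0.96, 0.278, 0.013, 0.016]
ft_force: [0.2, -0.2, -3.1]
grip_width: 0.636
```

```bash
python3 m2.py .105 .155; python3 -c "
from h import *
print(np.round(manip.get_obs()['ft_force'],2))"
```

```text
[0.4073 0.3207 0.1009]
top ([406.5, 321.0], [132.1, 58.4], 31.8, 831, 0.1296) along [-63.7  66.9] across [-25.9  29.4]
   z -1 0.1288
   z 1 0.1305
scene ([406.5, 318.1], [130.9, 63.1], 30.1, 379, 0.1303) along [-65.2  65. ] across [-30.4  30. ]
   z -1 0.1298
   z 1 0.1308
[ 0.19 -0.3  -3.21]
```

>>> {"name": "apply_moves", "arguments": {"commands": [[0,0.001,0.002,0,1],[0,0,0,0,1]]}}

```text
clock: 29.8
position: [0.4082, 0.3201, 0.0995]
ee_rot: [0.96, 0.278, 0.013, 0.016]
ft_force: [-1.2, 0.1, -1.0]
grip_width: 0.642
```

>>> {"name": "apply_moves", "arguments": {"commands": [[0,0,0,0,-1],[0,0,0,0,-1],[0,0,0,0,-1],[0,0,0,0,-1],[0,0,0,0,-1]]}}

```text
clock: 30.22
position: [0.409, 0.3206, 0.1005]
ee_rot: [0.96, 0.278, 0.014, 0.015]
ft_force: [0.3, -0.4, 0.1]
grip_width: 1.002
```

>>> {"name": "apply_moves", "arguments": {"commands": [[0,0,-0.015,0,-1],[0,0,-0.03,0,-1],[0,0,-0.035,0,-1],[0,0,-0.035,0,-1],[0,0,-0.03,0,-1]]}}

```text
clock: 30.63
position: [0.4002, 0.322, 0.2486]
ee_rot: [0.96, 0.279, 0.008, 0.016]
ft_force: [0.7, 0.7, -0.9]
grip_width: 1.0
```

>>> {"name": "apply_moves", "arguments": {"commands": [[0.0205,0.032,0,0,-1],[0.0205,0.032,0,0,-1],[0.0205,0.032,0,0,-1],[0.0205,0.032,0,0,-1],[0.0205,0.032,0,0,-1]]}}

```text
clock: 31.05
position: [0.5729, 0.2504, 0.275]
ee_rot: [0.958, 0.287, 0.019, 0.015]
ft_force: [1.0, 0.8, 0.6]
grip_width: 1.003
```

>>> {"name": "apply_moves", "arguments": {"commands": [[-0.0205,0.032,0,0,-1],[-0.0205,0.032,0,0,-1],[-0.0205,0.032,0,0,-1],[-0.0205,0.032,0,0,-1],[-0.0205,0.032,0,0,-1]]}}

```text
clock: 31.47
position: [0.5797, 0.0594, 0.2794]
ee_rot: [0.956, 0.291, 0.018, 0.009]
ft_force: [0.5, -0.7, 0.6]
grip_width: 1.002
```

```bash
python3 - <<'E'
from h import *
im=[]
d0=np.load("top0.npy");P0=cloud("top",d0)
for n in("top","scene"):
    p,d=camera(n);P=cloud(n,d);z=P[...,2];x,y=P[...,0],P[...,1]
    w=(abs(x-.408)<.11)&(abs(y-.317)<.11)
    for t,lo,hi in(("short",.12,.14),("long",.08,.097),("base",.04,.056),("stackall",.02,.14)):
        k=clean(w&(z>lo)&(z<hi))
        if k.sum()>30: print(n,t,rect(P,k))
    im.append(p)
np.save("top9.npy",cv2.cvtColor(im[0],cv2.COLOR_RGB2GRAY))
a=im[0][160:360,60:460];b=im[1][40:440,120:520]
cv2.imwrite("pics/c9.png",np.hstack([cv2.resize(a,(400,200)),cv2.resize(b,(400,400))[:200]])[...,::-1]) if 0 else cv2.imwrite("pics/c9.png",im[1][...,::-1])
E
```

```text
top short ([408.4, 320.1], [132.7, 57.6], 31.8, 1519, 0.1269)
top long ([406.6, 317.7], [159.0, 55.0], 32.1, 200, 0.0865)
top stackall ([407.3, 317.7], [160.2, 60.4], 31.9, 2567, 0.1249)
scene short ([384.5, 302.3], [75.7, 63.4], 32.7, 287, 0.1283)
scene long ([407.5, 315.3], [157.3, 63.9], 30.1, 200, 0.0881)
scene base ([421.1, 292.3], [158.6, 14.9], 31.2, 140, 0.0483)
scene stackall ([407.9, 314.5], [159.3, 66.7], 30.5, 1217, 0.0862)
```

View pics/c9.png

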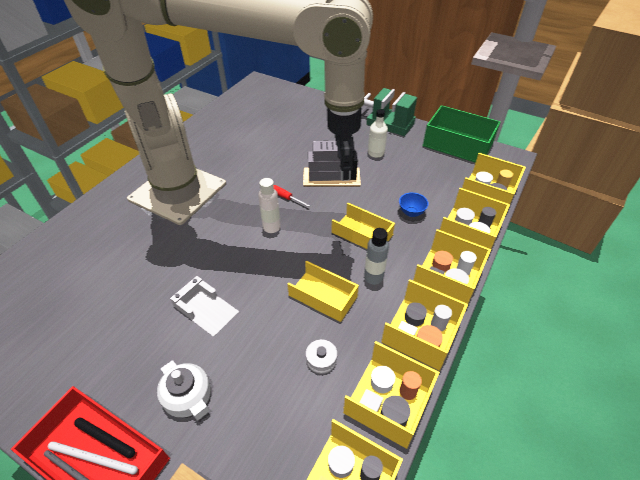

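```bash
python3 -c "
from h import *
print(workorder.hand_in())"
```

```text
the job is handed in; nothing more can be done
None
```

The column is built and the job is handed in at about 31.6 s of the 64 s allowed. Base, long and short cases are stacked on the board with all caps facing the same way. The hand-in reports no verdict.

**What I did**
- I drew the long case out of its bin by its closed end, regripped it near its centre and set it in the bench stop.
- Gripping the cap, I pushed it in until it stopped moving, at about 34 N.
- I stacked the long case on the base, then pulled out the short case and stacked it on top.
- The cap push left the tool tilted, and it tilted again later. I straightened it twice by pressing the shut fingers against a bin's fixed back wall, at up to about 45 N.

**Last checks (top camera)**

| Check | Measured |
|---|---|
| Long case relative to base | about 2 mm off centre, less than 1° off square |
| Long case length | about 159 mm, so its cap is home (160 mm closed) |
| Short case relative to long | about 3 mm off centre, less than 1° off square |
| Short case length | 132.7 mm (132 mm closed) |
| Case top heights | about 0.087 m and 0.127 m (expected 0.088 m and 0.128 m) |

- **Bystanders:** by eye, they are where they started in the last scene picture. I did not measure them.
- **Disagreement:** the scene camera read the column 2–3 mm to one side and 1–2° different in angle, still within limits. The gripper hid part of the short case in that view, so its reading there is not usable.
- **Base case:** in the final check it showed only as a strip, so its position comes from the first picture (about 5 mm from the board's centre) and the aligned outline of the whole stack.

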